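# Snap the wide padlock shut

## Robot

A 7-joint arm with a two-finger parallel gripper is mounted at the origin on the work surface. World frame = base frame: x ahead of the robot, y to its left, z up, the work surface at z = 0. Lengths are in mm, angles in rad, forces in N, time in s.
With the tool pointing down it reaches from about 400 to 750 mm from the base axis. Payload 19.5 kg.
Tool frame: the origin (TCP) lies at the very end of the fingers, on their centre line; the grasp point (between the pads) lies 19 mm behind it; z points along the fingers, y is the line along which they close (so a half turn about z gives the same grasp; the last joint's range is limited). The gripper opens to 85 mm and grips with 20 to 120 N. Pads are 22 mm wide; open, the fingers measure 114 mm over their backs; the gripper's body (76 mm by 85 mm) begins 54 mm behind the grasp point. The pads swing forward as they close: fully open they stand 13 mm farther back than shut.
Start: joints at [-1.307, 0.707, -0.028, 1.485, 0.022, 0.951, -0.075], TCP at [173.095, 548.3, 231.268] pointing down, gripper open.
Joint ranges: [-2.71, 2.71], [-0.32, 2.16], [-1.57, 1.52], [0, 2.45], [-1.46, 4.6], [0, 2.02], [-2.83, 2.83]. Speed limits (rad/s): [1.89, 1.89, 2.57, 2.57, 3.01, 3.01, 3.01].

## Interface

Orientations are given as a unit quaternion [x, y, z, w].
In Python, from workcell import manip gives the robot as it stands.
- The arm moves only by the tool arm_command, never from a script. Its arguments are lists of equal length, an entry for each row: "fingers": the closure in counts, from 0 (fully open) to 255 (shut); "dp": the shift along the tool's x, y, z each as a share of 0.4 m, from -1 to 1, a list of three; "dr": the turn, a rotation vector about the tool's x, y, z each as a share of 360 degrees, from -1 to 1, a list of three. A call has exactly 8 rows; each row is the pose to reach, as a shift and turn from the pose commanded when the call began, along the tool's axes at that moment, turning the shorter way round; what a row does not reach only later rows make up. A row lasts 1/8 s, in which the tool goes at most 62.5 mm and 10.7 degrees, less where a joint would pass 70% of its speed; a pose out of reach is approached as far as the arm can. A call with a number of a shift or a turn outside -1 to 1 is refused whole. A call with a gripper value outside its range is refused whole. The fingers move at their own pace and stop on an object; "force" is the grip in N (left out, the last holds). Time passes only in rows, so rows that repeat a pose let the fingers close, or fill a call up. It gives the time, the measured TCP pose, the force, the opening and the grip force at its end, in the units of the state.
- manip.observe(): the state, without advancing time (a new reading comes with each control period).
- manip.snapshot(name): name is "side" or "top" or "wrist"; returns a dict with "frame" (384x512x3 uint8, red, green, blue), "fovy" (degrees; the focal length in pixels is half the picture's height over the tangent of half this angle, whatever the lens; pixels are square), "cx", "cy" (the principal point, pixels), "cam_to_world" (4x4, takes a point from camera to world coordinates); the wrist camera has in their place "tool_from_camera" (4x4, takes a point from camera to tool coordinates, whose origin is the TCP and whose axes are the flange's). Camera axes: x right, y up, looking along -z (the intrinsics and any distortion apply to the point x, -y, -z); pixel columns grow to the right and rows downward; lengths in mm; the calibration is good to about 2 mm. A picture is of the moment at which its call begins: read the wrist's pose just before it. There is no depth.
- manip.close_job(): hands the job in; it is judged then, once.
The state is a dict: "time": time; "joints": joint angles; "dq": joint speeds; "tau": joint torques, N m; "ee_pos": TCP position; "tcp_rot": TCP orientation; "contact_force": force on the tool from outside, world axes, zero at the start; "moment": the same for the moment, N m; "width": finger opening in mm; "grasp_force": force on a finger pad.
Only numpy, scipy, OpenCV 4.12 (cv2) and the standard library are available. Lean on these libraries where they do the work, as an engineer would, in place of code of your own. Each camera call takes 0.05 s, during which the arm holds its last target. There are 200 camera calls.

## Task

Four padlocks stand open on the locksmith's table. With the fingertips, gently press the raised shackle of the widest one straight down until it is fully home, then withdraw; do not lift that padlock, and leave it standing where it is. Leave the other three padlocks open and everything else on the table as it was.

Things in the scene. Friction and masses are not known exactly. Their poses are not given: they have to be found in the camera images.
- wide_lock: THE PADLOCK TO CLOSE, the widest of the four: brass body 90 mm wide (its x), 30 mm thick (its y) and 42 mm high, loose, standing upright on the table with its shackle on top; a round-bar steel U (10 mm bar) in the plane of its x and z. Origin: centre of its underside, z up. All four padlocks have the same materials
- wide_crown (a point): topmost point of that padlock's shackle, mid-width, on top of the bar; it moves with the shackle. 84 mm above the underside when shut, 98 mm when fully raised
- wide_shackle (a joint): how far that shackle is pressed down, m: 0 fully raised (open), 0.014 fully home against a solid stop (shut). It slides straight down, needs about 4 N to move, and stays where it is left (no spring)
- long_lock: another padlock, the one with the long shackle: brass body 46 mm wide (its x), 24 mm thick (its y) and 44 mm high, loose, standing upright on the table with its shackle on top; a round-bar steel U (8 mm bar) in the plane of its x and z. Origin: centre of its underside, z up. All four padlocks have the same materials
- long_crown (a point): topmost point of that padlock's shackle, mid-width, on top of the bar; it moves with the shackle. 112 mm above the underside when shut, 124 mm when fully raised
- long_shackle (a joint): how far that shackle is pressed down, m: 0 fully raised (open), 0.012 fully home against a solid stop (shut). It slides straight down, needs about 4 N to move, and stays where it is left (no spring)
- medium_lock: another padlock, of middling size: brass body 50 mm wide (its x), 24 mm thick (its y) and 46 mm high, loose, standing upright on the table with its shackle on top; a round-bar steel U (8 mm bar) in the plane of its x and z. Origin: centre of its underside, z up. All four padlocks have the same materials
- medium_crown (a point): topmost point of that padlock's shackle, mid-width, on top of the bar; it moves with the shackle. 80 mm above the underside when shut, 92 mm when fully raised
- medium_shackle (a joint): how far that shackle is pressed down, m: 0 fully raised (open), 0.012 fully home against a solid stop (shut). It slides straight down, needs about 4 N to move, and stays where it is left (no spring)
- small_lock: another padlock, the smallest: brass body 40 mm wide (its x), 20 mm thick (its y) and 36 mm high, loose, standing upright on the table with its shackle on top; a round-bar steel U (7 mm bar) in the plane of its x and z. Origin: centre of its underside, z up. All four padlocks have the same materials
- small_crown (a point): topmost point of that padlock's shackle, mid-width, on top of the bar; it moves with the shackle. 63 mm above the underside when shut, 75 mm when fully raised
- small_shackle (a joint): how far that shackle is pressed down, m: 0 fully raised (open), 0.012 fully home against a solid stop (shut). It slides straight down, needs about 4 N to move, and stays where it is left (no spring)
- file: loose file lying along its x, about 285 mm long, wooden handle (24 mm thick) towards -x; bystander. Origin: under its middle
- screwdriver: loose screwdriver, about 200 mm long, lying along its x, red handle towards -x; bystander. Origin: on its underside, part-way along
- oil: loose small white oil bottle, 40 mm across, 85 mm high, upright; bystander. Origin: centre of its underside
- tin: loose round steel tin, 64 mm across, 32 mm high; bystander. Origin: centre of its underside
- whetstone: loose grey stone 100 x 35 x 20 mm, lying flat, long along its x; bystander. Origin: centre of its underside
Mind the look-alikes: they are no part of the job. What is shaped like the medium_lock but orange is not meant. What is shaped like the long_lock but orange is not meant.

How it is judged (in metres and radians):
On the way, in this order (a step that is already met when the one before it is completed fails the run):
1. the fingers touch the wide padlock, its shackle still up (contact force between the fingers and wide_lock above 0.3 N and value of joint wide_shackle below 0.011 m).
2. the wide padlock's shackle is fully home (value of joint wide_shackle above 0.0122 m), for 0.1 s.
At the end, for the whole second after the job is handed in: wide padlock: shackle at least 12.2 of 14 mm down, upright, at rest, within 15 mm of its start; other three: shackles under 5 mm down, upright, within 12 mm of their starts; other loose things within 15 mm of theirs, oil bottle upright (value of joint wide_shackle above 0.0122 m and angle between each of wide_lock, long_lock, medium_lock, small_lock's own z axis and vertical below 0.06 rad and distance of each of wide_lock, file, screwdriver, oil, tin, whetstone from where it was at the start of the episode below 0.015 m and linear speed of wide_lock below 0.01 m/s and value of joint each of long_shackle, medium_shackle, small_shackle below 0.005 m and distance of each of long_lock, medium_lock, small_lock from where it was at the start of the episode below 0.012 m and angle between oil's own z axis and vertical below 0.1 rad); the robot touches nothing.
It fails at once if the wide padlock is lifted more than 5 mm, tipped, or pushed more than 20 mm (height (world z) of wide_lock above 0.005 m or angle between wide_lock's own z axis and vertical above 0.2 rad or distance of wide_lock from where it was at the start of the episode above 0.02 m).
It fails at once if the wide padlock is pressed roughly (over 40 N) (contact force between the arm and wide_lock above 40 N).
It fails at once if another padlock's shackle is pressed down past 5 mm (value of joint any of long_shackle, medium_shackle, small_shackle above 0.005 m).
It fails at once if another padlock is moved more than 12 mm or tipped (distance of any of long_lock, medium_lock, small_lock from where it was at the start of the episode above 0.012 m or angle between any of long_lock, medium_lock, small_lock's own z axis and vertical above 0.2 rad).
It fails at once if another loose thing is moved more than 15 mm (distance of any of file, screwdriver, oil, tin, whetstone from where it was at the start of the episode above 0.015 m).
It also fails if it takes over 32 s, if anything falls off the work surface, if the arm or the gripper's body presses on something with over 40 N, if the wrist force passes 120 N, or if a joint passes its speed limit or range.

## Working session

There is one attempt and no reset: what is moved stays moved. The work goes in short steps, Python scripts to look and compute and a tool call to move; the robot and the scene stay as the last step left them, time stands still between calls to the robot, and variables do not carry over. Pictures are saved under pics/ and viewed, at most 10 in all, crops included, and the job is handed in when it is done.

Besides the shell and the picture viewer there is one more tool, called after ">>>" as name(argument=value, ...) on one line, values as JSON. arm_command: Moves the arm, as the interface text tells. Its arguments: {"type":"object","properties":{"fingers":{"type":"array","items":{"type":"number"}},"dp":{"type":"array","items":{"type":"array","items":{"type":"number"}}},"dr":{"type":"array","items":{"type":"array","items":{"type":"number"}}},"force":{"type":"number"}},"required":["fingers","dp","dr"]}

```bash
mkdir -p pics; python3 - <<'E'
from workcell import manip
import cv2,pickle
s=manip.observe();print(s['ee_pos'],s['tcp_rot'],s['time'],s['contact_force'])
d={}
for n in("top","side"):
    d[n]=manip.snapshot(n);cv2.imwrite(f"pics/{n}.png",d[n]["frame"][:,:,::-1])
    print(n,d[n]["fovy"],d[n]["cx"],d[n]["cy"],d[n]["cam_to_world"],[k for k in d[n]])
pickle.dump(d,open("d.pkl","wb"))
E
```

```text
[173.03367331 548.04023765 230.81069262] [ 1.52294059e-01  9.88335053e-01 -5.81793025e-04 -6.15824993e-05] 0.0 [-0.32995945  0.0728807  -0.21363179]
top 55.88541992221022 260.3352264439342 197.30040215686643 [[-2.82575980e-02  9.97826143e-01 -5.95356810e-02  5.28035961e+02]
 [-9.99600621e-01 -2.82268764e-02  1.35712328e-03 -7.05388229e+00]
 [-3.26333217e-04  5.95502528e-02  9.98225256e-01  1.23548534e+03]
 [ 0.00000000e+00  0.00000000e+00  0.00000000e+00  1.00000000e+00]] ['frame', 'fovy', 'cx', 'cy', 'cam_to_world']
side 42.63393663805513 255.05487593716066 194.25112760835998 [[-9.83979526e-01  1.34334764e-01 -1.17211192e-01  4.47188799e+02]
 [-1.78279944e-01 -7.44164882e-01  6.43766177e-01  8.39469296e+02]
 [-7.44275339e-04  6.54349142e-01  7.56192202e-01  1.07130599e+03]
 [ 0.00000000e+00  0.00000000e+00  0.00000000e+00  1.00000000e+00]] ['frame', 'fovy', 'cx', 'cy', 'cam_to_world']
```

View pics/top.png

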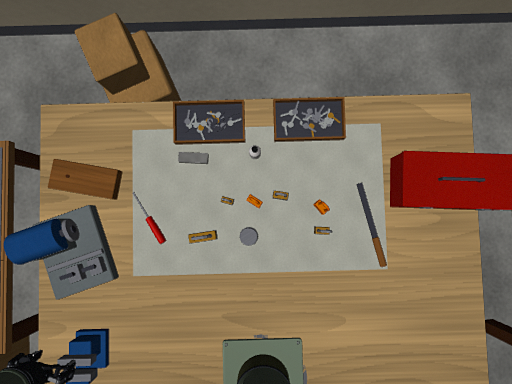

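View pics/side.png

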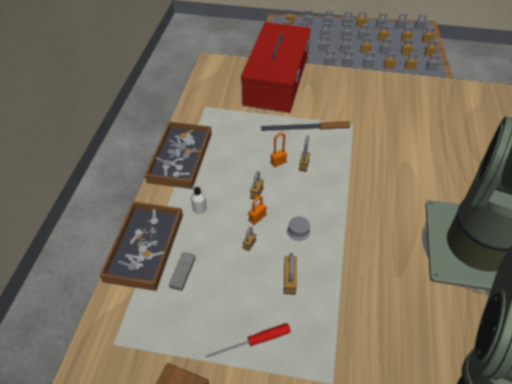

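Top view: the brass padlocks are at (202,237), (227,200), (280,195) and (322,230). The orange look-alikes are at (255,201) and (321,207). The one at (202,237), side (290,273), is clearly the longest, so it fits the wide lock. I'll measure it and confirm with a crop.

```bash
cat > h.py <<'E'
import numpy as np,cv2
def K(d):
    f=d["frame"].shape[0]/2/np.tan(np.radians(d["fovy"])/2);return f,d["cx"],d["cy"]
def ray(d,u,v):
    f,cx,cy=K(d);M=d["cam_to_world"];r=M[:3,:3]@np.array([(u-cx)/f,-(v-cy)/f,-1]);return M[:3,3],r
def onz(d,u,v,z):
    o,r=ray(d,u,v);return o+r*(z-o[2])/r[2]
def proj(d,p):
    f,cx,cy=K(d);M=d["cam_to_world"];q=M[:3,:3].T@(np.asarray(p)-M[:3,3]);return cx+f*q[0]/-q[2],cy-f*q[1]/-q[2]
E
python3 - <<'E'
import pickle;from h import *
d=pickle.load(open("d.pkl","rb"))
for n,(x0,y0,x1,y1) in dict(top=(180,185,340,250),side=(230,130,320,305)).items():
    im=d[n]["frame"];h=cv2.cvtColor(im,cv2.COLOR_RGB2HSV)
    m=cv2.inRange(h,(12,90,60),(30,255,255));k=np.zeros_like(m);k[y0:y1,x0:x1]=m[y0:y1,x0:x1]
    k=cv2.morphologyEx(k,cv2.MORPH_CLOSE,np.ones((5,5)))
    for c in cv2.findContours(k,0,2)[0]:
        if cv2.contourArea(c)<15: continue
        (u,v),wh,a=cv2.minAreaRect(c);b=np.array([onz(d[n],*p,42) for p in cv2.boxPoints(((u,v),wh,a))])
        e=b[1]-b[0],b[2]-b[1];L=max(e,key=np.linalg.norm)
        print(n,round(u),round(v),b.mean(0).round(1),[round(np.linalg.norm(q)) for q in e],"yaw",np.degrees(np.arctan2(L[1],L[0])).round(1))
t=d["top"]["frame"][215:255,175:230];s=d["side"]["frame"][240:305,260:320]
t=cv2.resize(t,None,fx=7,fy=7,interpolation=2);s=cv2.resize(s,None,fx=6,fy=6,interpolation=2)
o=np.zeros((400,760,3),np.uint8);o[:t.shape[0],:t.shape[1]]=t;o[:s.shape[0],390:390+s.shape[1]]=s
cv2.imwrite("pics/crop.png",o[:,:,::-1])
E
```

```text
top 202 236 [476.  187.2  42. ] [89, 29] yaw -82.9
top 322 230 [ 484.3 -206.4   42. ] [49, 23] yaw -91.6
top 321 207 [ 562.4 -206.9   42. ] [33, 49] yaw -136.9
top 227 200 [593.3 102.8  42. ] [19, 38] yaw -107.6
top 254 201 [588.6  12.4  42. ] [26, 52] yaw -125.3
top 280 195 [606.  -74.3  42. ] [24, 48] yaw -101.1
side 290 274 [478.9 200.   42. ] [27, 104] yaw 97.2
side 249 240 [594.7 119.3  42. ] [49, 24] yaw -105.2
side 258 201 [593.4 -17.   42. ] [159, 50] yaw -83.6
side 304 161 [ 489.  -190.8   42. ] [71, 23] yaw -94.5
side 279 158 [ 563.9 -190.7   42. ] [49, 58] yaw 103.6
```

View pics/crop.png

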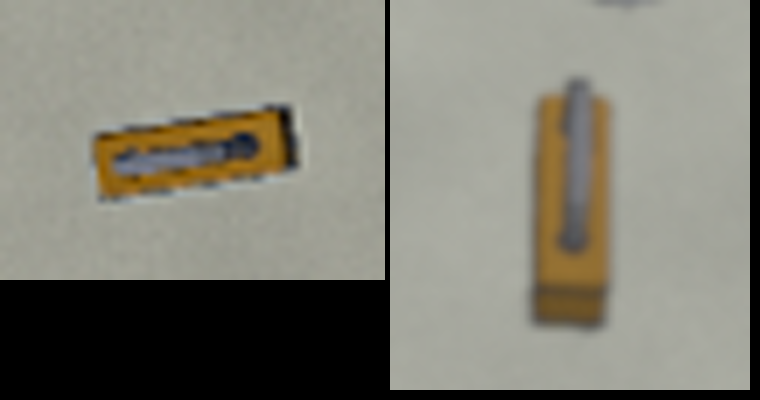

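The crop confirms it: the body measures 89 x 29 mm (expected 90 x 30), is brass rather than orange, and carries a raised U shackle. I'll work out the move to a hover.

```bash
python3 - <<'E'
import pickle;from h import *
from scipy.spatial.transform import Rotation as R
d=pickle.load(open("d.pkl","rb"))
print("crown cast",onz(d["top"],201.7,237.1,93),"expected px",proj(d["top"],[476,187,93]),proj(d["side"],[476,187,98]))
from workcell import manip
s=manip.observe();Q=R.from_quat(s["tcp_rot"])
print(Q.inv().apply(np.array([476,187,150])-s["ee_pos"])/400, Q.as_matrix())
E
```

```text
crown cast [476.1833818  179.05823788  93.        ] expected px (np.float64(199.17343740748228), np.float64(237.23036889695612)) (np.float64(292.69523908344263), np.float64(256.8316905383909))
[-0.99406796 -0.63271925  0.20284411] [[-9.53616280e-01  3.01024793e-01 -2.53918668e-04]
 [ 3.01024897e-01  9.53615824e-01 -9.33491220e-04]
 [-3.88631411e-05 -9.66628266e-04 -9.99999532e-01]]
```

>>> arm_command(fingers=[255, 255, 255, 255, 255, 255, 255, 255], dp=[[-0.99, -0.63, 0.2], [-0.99, -0.63, 0.2], [-0.99, -0.63, 0.2], [-0.99, -0.63, 0.2], [-0.99, -0.63, 0.2], [-0.99, -0.63, 0.2], [-0.99, -0.63, 0.2], [-0.99, -0.63, 0.2]], dr=[[0, 0, -0.068], [0, 0, -0.068], [0, 0, -0.068], [0, 0, -0.068], [0, 0, -0.068], [0, 0, -0.068], [0, 0, -0.068], [0, 0, -0.068]])

```text
time: 1.1
ee_pos: [476.2, 186.0, 150.6]
tcp_rot: [-0.059, 0.998, -0.0, -0.0]
contact_force: [-0.3, 1.2, 1.3]
width: 0.6
grasp_force: 0.0
```

>>> arm_command(fingers=[255, 255, 255, 255, 255, 255, 255, 255], dp=[[0, 0, 0], [0, 0, 0], [0, 0, 0], [0, 0, 0], [0, 0, 0], [0, 0, 0], [0, 0, 0], [0, 0, 0]], dr=[[0, 0, 0], [0, 0, 0], [0, 0, 0], [0, 0, 0], [0, 0, 0], [0, 0, 0], [0, 0, 0], [0, 0, 0]])

```text
time: 2.1
ee_pos: [474.9, 188.8, 151.3]
tcp_rot: [-0.061, 0.998, -0.0, -0.0]
contact_force: [-0.7, -0.3, 0.5]
width: 0.1
grasp_force: 0.0
```

```bash
python3 - <<'E'
from h import *;import pickle
from workcell import manip
s=manip.observe();print(s["ee_pos"],s["contact_force"])
d=manip.snapshot("wrist");e=manip.snapshot("side")
pickle.dump((s,d,e),open("w.pkl","wb"));print(d["tool_from_camera"],d["fovy"],d["cx"],d["cy"])
c=cv2.resize(e["frame"][200:320,240:360],None,fx=2.4,fy=3.2)
o=np.hstack([d["frame"],cv2.resize(c,(288,384))]);cv2.imwrite("pics/w.png",o[:,:,::-1])
E
```

```text
[474.8586023  188.76363106 151.28381583] [-0.65748781 -0.32769384  0.4507354 ]
[[-5.91196556e-05  9.59160839e-01  2.82861240e-01  7.11509434e+01]
 [ 9.99999751e-01  2.55658641e-04 -6.57913101e-04  1.32770650e+00]
 [-7.03360403e-04  2.82861131e-01 -9.59160615e-01 -1.42087586e+02]
 [ 0.00000000e+00  0.00000000e+00  0.00000000e+00  1.00000000e+00]] 67.21168547349049 260.65500103860444 193.64356711581243
```

View pics/w.png

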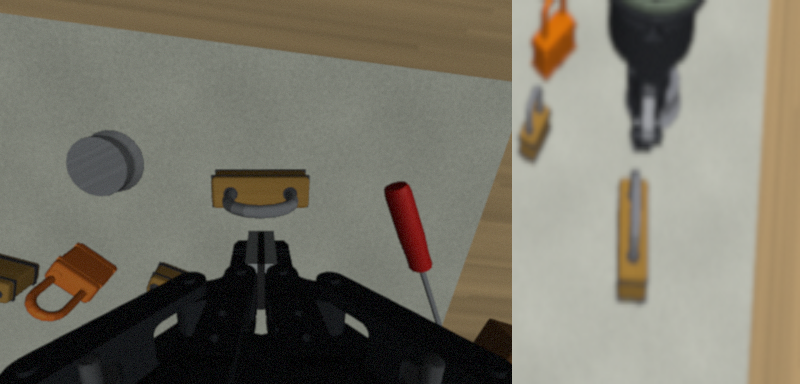

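The wrist view shows the U bar centred at about (260,211) and the body top spanning columns 211–309, rows 176–207. The closed fingertips are at (261,235). I'll cast these onto their heights.

```bash
python3 - <<'E'
from h import *;import pickle
from scipy.spatial.transform import Rotation as R
s,d,e=pickle.load(open("w.pkl","rb"))
T=np.eye(4);T[:3,:3]=R.from_quat(s["tcp_rot"]).as_matrix();T[:3,3]=s["ee_pos"]
d["cam_to_world"]=T@d["tool_from_camera"]
h=cv2.cvtColor(d["frame"],cv2.COLOR_RGB2HSV)
g=cv2.cvtColor(d["frame"],cv2.COLOR_RGB2GRAY);print(h[196:222,260].tolist())
for n,u,v,z in[("crown",260.5,211,95),("topL",211,207,42),("topR",309,207,42),("farL",213,177,42),("farR",307,177,42)]:
    p=onz(d,u,v,z);print(n,p.round(1),"tool",(T[:3,:3].T@(p-T[:3,3])).round(1))
E
```

```text
[[18, 162, 112], [19, 151, 113], [19, 156, 111], [19, 159, 109], [19, 152, 109], [19, 153, 112], [18, 155, 110], [19, 166, 109], [19, 153, 105], [17, 101, 68], [128, 16, 62], [107, 24, 73], [70, 9, 84], [105, 11, 90], [113, 11, 92], [103, 19, 95], [90, 9, 89], [110, 16, 96], [98, 11, 90], [110, 9, 89], [83, 12, 86], [90, 3, 76], [65, 16, 94], [33, 19, 121], [41, 16, 130], [37, 17, 135]]
crown [475.2 190.2  95. ] tool [-0.5  1.4 56.3]
topL [495.9 146.8  42. ] tool [-15.8 -44.2 109.3]
topR [485.  236.3  42. ] tool [-15.8  46.  109.3]
farL [467.4 146.5  42. ] tool [ 12.5 -41.  109.3]
farR [457.3 229.8  42. ] tool [ 12.5  42.8 109.3]
```

Everything is aligned within about 1.5 mm, and the 90 mm body width checks out. Descending to about 106 mm, still above the crown at 98.

>>> arm_command(fingers=[255, 255, 255, 255, 255, 255, 255, 255], dp=[[0, 0.003, 0.02], [0, 0.003, 0.04], [0, 0.003, 0.06], [0, 0.003, 0.08], [0, 0.003, 0.095], [0, 0.003, 0.105], [0, 0.003, 0.11], [0, 0.003, 0.11]], dr=[[0, 0, 0], [0, 0, 0], [0, 0, 0], [0, 0, 0], [0, 0, 0], [0, 0, 0], [0, 0, 0], [0, 0, 0]])

```text
time: 3.2
ee_pos: [474.7, 190.0, 107.3]
tcp_rot: [-0.061, 0.998, -0.0, 0.0]
contact_force: [-0.8, -0.4, 0.6]
width: -0.2
grasp_force: 0.0
```

>>> arm_command(fingers=[255, 255, 255, 255, 255, 255, 255, 255], dp=[[0, 0, 0.003], [0, 0, 0.006], [0, 0, 0.009], [0, 0, 0.012], [0, 0, 0.015], [0, 0, 0.018], [0, 0, 0.021], [0, 0, 0.024]], dr=[[0, 0, 0], [0, 0, 0], [0, 0, 0], [0, 0, 0], [0, 0, 0], [0, 0, 0], [0, 0, 0], [0, 0, 0]])

```text
time: 4.2
ee_pos: [474.7, 190.0, 97.6]
tcp_rot: [-0.061, 0.998, -0.0, -0.0]
contact_force: [1.5, -0.5, 0.3]
width: 0.0
grasp_force: 0.0
```

Now slow pressing, down to about 91.

>>> arm_command(fingers=[255, 255, 255, 255, 255, 255, 255, 255], dp=[[0, 0, 0.002], [0, 0, 0.004], [0, 0, 0.006], [0, 0, 0.008], [0, 0, 0.01], [0, 0, 0.012], [0, 0, 0.014], [0, 0, 0.016]], dr=[[0, 0, 0], [0, 0, 0], [0, 0, 0], [0, 0, 0], [0, 0, 0], [0, 0, 0], [0, 0, 0], [0, 0, 0]])

```text
time: 5.2
ee_pos: [474.7, 190.0, 91.3]
tcp_rot: [-0.061, 0.998, -0.0, 0.0]
contact_force: [-0.5, 0.4, 2.4]
width: 0.2
grasp_force: 1.6
```

>>> arm_command(fingers=[255, 255, 255, 255, 255, 255, 255, 255], dp=[[0, 0, 0.002], [0, 0, 0.004], [0, 0, 0.006], [0, 0, 0.008], [0, 0, 0.01], [0, 0, 0.011], [0, 0, 0.012], [0, 0, 0.013]], dr=[[0, 0, 0], [0, 0, 0], [0, 0, 0], [0, 0, 0], [0, 0, 0], [0, 0, 0], [0, 0, 0], [0, 0, 0]])

```text
time: 6.2
ee_pos: [474.7, 189.9, 86.1]
tcp_rot: [-0.061, 0.998, -0.0, -0.0]
contact_force: [0.4, -0.1, 2.1]
width: -0.0
grasp_force: 1.5
```

>>> arm_command(fingers=[255, 255, 255, 255, 255, 255, 255, 255], dp=[[0, 0, 0.0005], [0, 0, 0.001], [0, 0, 0.0015], [0, 0, 0.002], [0, 0, 0.0025], [0, 0, 0.003], [0, 0, 0.0035], [0, 0, 0.0035]], dr=[[0, 0, 0], [0, 0, 0], [0, 0, 0], [0, 0, 0], [0, 0, 0], [0, 0, 0], [0, 0, 0], [0, 0, 0]])

```text
time: 7.2
ee_pos: [474.7, 189.9, 84.7]
tcp_rot: [-0.061, 0.998, -0.0, -0.0]
contact_force: [0.2, -0.0, 2.8]
width: -0.1
grasp_force: 1.3
```

>>> arm_command(fingers=[255, 255, 255, 255, 255, 255, 255, 255], dp=[[0, 0, 0.0003], [0, 0, 0.0006], [0, 0, 0.001], [0, 0, 0.0013], [0, 0, 0.0016], [0, 0, 0.002], [0, 0, 0.002], [0, 0, 0.002]], dr=[[0, 0, 0], [0, 0, 0], [0, 0, 0], [0, 0, 0], [0, 0, 0], [0, 0, 0], [0, 0, 0], [0, 0, 0]])

```text
time: 8.2
ee_pos: [474.7, 189.9, 83.9]
tcp_rot: [-0.061, 0.998, -0.0, -0.0]
contact_force: [-0.7, 0.4, 2.6]
width: -0.1
grasp_force: 1.3
```

>>> arm_command(fingers=[255, 255, 255, 255, 255, 255, 255, 255], dp=[[0, 0, 0.0003], [0, 0, 0.0006], [0, 0, 0.001], [0, 0, 0.0013], [0, 0, 0.0016], [0, 0, 0.002], [0, 0, 0.002], [0, 0, 0.002]], dr=[[0, 0, 0], [0, 0, 0], [0, 0, 0], [0, 0, 0], [0, 0, 0], [0, 0, 0], [0, 0, 0], [0, 0, 0]])

```text
time: 9.2
ee_pos: [474.8, 190.0, 83.5]
tcp_rot: [-0.061, 0.998, 0.0, 0.0]
contact_force: [-1.0, -1.4, 12.3]
width: -0.2
grasp_force: 6.3
```

The force jumped to 12 N and the tool stalled at 83.5 mm, so it's against the stop. Withdrawing straight up.

>>> arm_command(fingers=[255, 255, 255, 255, 255, 255, 255, 255], dp=[[0, 0, -0.005], [0, 0, -0.03], [0, 0, -0.07], [0, 0, -0.12], [0, 0, -0.17], [0, 0, -0.2], [0, 0, -0.2], [0, 0, -0.2]], dr=[[0, 0, 0], [0, 0, 0], [0, 0, 0], [0, 0, 0], [0, 0, 0], [0, 0, 0], [0, 0, 0], [0, 0, 0]])

```text
time: 10.2
ee_pos: [474.5, 189.8, 162.6]
tcp_rot: [-0.061, 0.998, -0.0, -0.0]
contact_force: [-0.4, -0.1, -1.2]
width: 0.0
grasp_force: 0.0
```

```bash
python3 - <<'E'
from h import *
from workcell import manip
s=manip.observe();print(s["ee_pos"],s["contact_force"])
d=manip.snapshot("wrist");e=manip.snapshot("side")
o=np.hstack([d["frame"],cv2.resize(e["frame"][200:320,240:330],(288,384))]);cv2.imwrite("pics/w2.png",o[:,:,::-1])
E
```

```text
[474.49964943 189.82941818 162.5696717 ] [-0.42296044 -0.07823132 -1.21915302]
```

View pics/w2.png

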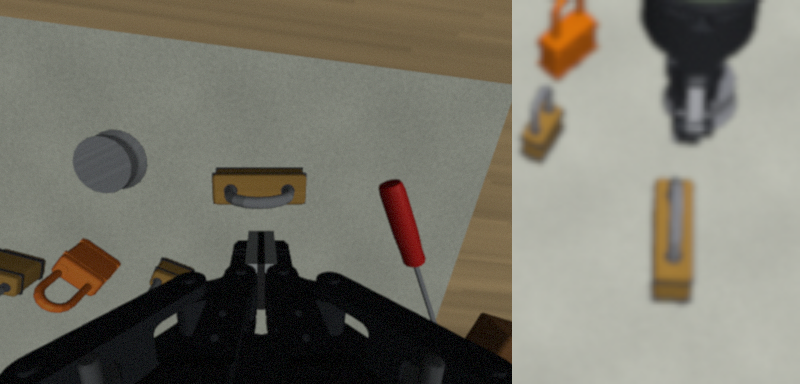

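The wide lock is standing in place at (260,187). Its shackle bar is now lower, around row 201, and the gripper is clear. Handing in.

```bash
python3 -c "
from workcell import manip
print(manip.close_job())"
```

```text
the job is handed in; nothing more can be done
None
```

I pressed the wide padlock's shackle down to its stop (tool stalled at 83.5 mm, 12 N measured at the end of the press), withdrew and handed the job in; the last picture shows it standing in place, and the hand-in returned no verdict.

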